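# Take the sprung filler cap off a gearbox

### The job

Take the filler cap off the gearbox so that it can be filled: push the sprung cap down past its catch, twist it anticlockwise (seen from above) until it meets its stop, let it spring up and lift it out. Set it down, do not drop it, standing upright on its stem on the floor of the flat rectangular tray. Do not force the cap in either direction: keep the push and twist gentle, and leave the other things where they are.

Things in the scene. Friction and masses are not known exactly. Their poses are not given: they have to be found in the camera images.
- cap_grip (a point): Middle of the filler cap's wing, the upright bar on top that is gripped: 44 mm long along the cap's x, 14 mm thick along its y, 26 mm high; this point is half-way up it, on the cap's axis. Under the wing is a disc 60 mm across, 6 mm thick, upper face 13 mm below this point, then a stem 28 mm across that ends 45 mm below this point. Dark steel, about 0.16 kg.
- cap: The same cap; origin at the centre of the stem's lower end, z up, x along the wing. Two lugs on the stem lock it in the neck (bayonet). It starts locked, wing along the gearbox's x, held up by a spring: about 6 N to start it down, 0.8 N more per mm. Cap and gearbox bear at most 60 N between them, push and twist contacts added.
- seat (a point): Where the locked cap's stem end sits, on the neck's axis. The cap must go down 2.5 to 7 mm to pass under its catch (differs from start to start, cannot be seen); 2 mm further it meets a hard floor, at 8 to 14 N of spring force, so a steeper rise marks the floor. Not pushed past the catch, it turns by only about 3 degrees.
- neck (a point): Centre of the upper rim of the filler neck, an aluminium tube 55 mm across, 24 mm high. The locked cap's disc is 11 mm above it. Kept down past the catch, the cap turns anticlockwise from above (positive about z), dragging with up to 0.1 N m, to a hard stop 45 to 85 degrees from the start (hidden, differs). A rise of 0.15 N m over the free drag is the stop: twist no harder.
- gearbox: Geared motor fixed to the bench, 190 x 150 mm foot, top at 130 mm; motor reaches 222 mm along its x. Origin on the bench under the neck's axis. With the cap at its stop, or up to 4 degrees short, the lugs face their exits: ease the push and the spring lifts the cap to about 6 mm above its locked height; pull it straight up (the lugs are out 15 mm above the locked height).
- tray: Flat rectangular aluminium tray, 160 mm (x) x 200 mm (y), walls 28 mm high and 4 mm thick, floor 4 mm thick, fixed to the bench. Origin at the centre of its underside. Its middle is free; a bearing lies in the corner at +x, +y.
- bearing: Steel bearing ring, 42 mm across, 14 mm high, lying in a corner of the tray; origin at the centre of its underside. To be left alone.
- dish: Round dark steel dish, 170 mm across, 45 mm high, fixed; not the place for the cap. Origin at the centre of its underside.
- oiler: Clear oil bottle, 56 mm across, 150 mm high; origin under its centre. To be left alone.
- cover: Brown cast cover plate, 150 x 130 mm, 18 mm high; origin under its centre. To be left alone.
- wrench: Wrench lying on the bench along its x. To be left alone.
- screwdriver: Screwdriver lying on the bench along its x. To be left alone.
Things that resemble listed ones, but are neither listed nor needed, are in the scene too. Leave any orange or purple look-alike of the cap alone.

How it is judged:
On the way, in this order (a step that is already met when the one before it is completed fails the run):
1. the cap is pushed down in the neck by at least 2 mm (z of cap in the frame of gearbox below 0.137 m and horizontal distance between cap and gearbox below 0.006 m), for 0.1 s.
2. the cap, turned by more than 34 degrees, has come up out of its catch, at least 3 mm above its locked height (z of cap in the frame of gearbox above 0.142 m and angle between the x axis of cap and the x axis of gearbox, either way round above 0.6 rad and horizontal distance between cap and gearbox below 0.008 m).
3. the cap is brought, upright and still held by the fingers, to within 12 mm of the tray's floor (x of cap in the frame of tray between -0.06 and 0.06 m and y of cap in the frame of tray between -0.08 and 0.08 m and angle between cap's own z axis and vertical below 0.15 rad and z of cap in the frame of tray below 0.016 m and contact force between cap and the fingers above 0.5 N).
At the end, for the whole second after the job is handed in: The cap stands upright (within 0.15 rad) on its stem on the tray's floor, its axis at least 20 mm inside the tray's edges, at rest and released (x of cap in the frame of tray between -0.06 and 0.06 m and y of cap in the frame of tray between -0.08 and 0.08 m and angle between cap's own z axis and vertical below 0.15 rad and z of cap in the frame of tray between 0.001 and 0.008 m and linear speed of cap below 0.02 m/s and contact force between cap and the fingers below 0.1 N); the robot touches nothing.
It fails at once if the force between cap and gearbox exceeds 60 N (contact force between cap and gearbox above 60 N).
It fails at once if another loose thing is moved by more than 20 mm (distance of any of bearing, oiler, cover, wrench, screwdriver from where it was at the start of the episode above 0.02 m).
It also fails if it takes over 72 s, if anything falls off the work surface, if the arm or the gripper's body presses on something with over 40 N, if the wrist force passes 120 N, or if a joint passes its speed limit or range.

### The arm

A 7-joint arm with a two-finger parallel gripper is mounted at the origin on the work surface. World frame = base frame: x ahead of the robot, y to its left, z up, the work surface at z = 0. Lengths are in m, angles in rad, forces in N, time in s.
With the tool pointing down it reaches from about 0.4 to 0.85 m from the base axis. Payload 10.4 kg.
Tool frame: the origin (TCP) lies midway between the tips of the shut fingers; the grasp point (between the pads) lies 19 mm behind it; z points along the fingers, y is the line along which they close (so a half turn about z gives the same grasp; the last joint's range is limited). The gripper opens to 87 mm and grips with 3 to 60 N. Pads are 19 mm wide; open, the fingers measure 117 mm over their backs; the gripper's body (75 mm by 190 mm) begins 51 mm behind the grasp point.
Start: joints at [-1.233, 0.332, -0.065, 1.46, 0.022, 1.35, -0.088], TCP at [0.221, 0.585, 0.223] pointing down, gripper open.
Joint ranges: [-2.6, 2.6], [-0.5, 2.12], [-1.47, 1.34], [0.16, 2.42], [-1.27, 4.41], [0.06, 2.06], [-2.6, 2.6]. Speed limits (rad/s): [2.22, 2.22, 2.79, 2.79, 3.14, 3.14, 3.14].

### API

Orientations are given as a unit quaternion [x, y, z, w].
In Python, from bench import r gives the robot as it stands.
- The arm moves only by the tool arm_command, never from a script. Its argument "moves" is one flat list of numbers, 4 for each row, row after row: the shift along the tool's x, y, z in cm, then the turn about the tool's z in degrees. A call has 1 to 12 rows; each row shifts and turns the commanded pose from where the row before left it, along the tool's axes as they then stand; what a row does not reach is not made up. A row lasts 1/12 s, in which the tool goes at most 41.7 mm and 7.16 degrees, less where a joint would pass 70% of its speed; a pose out of reach is approached as far as the arm can. A call with a gripper value outside its range is refused whole. "fingers" is the opening in per cent of the stroke, from 0 (shut) to 100 (fully open), set as the call begins (left out, the last holds). The fingers move at their own pace and stop on an object; "squeeze" is the grip in N (left out, the last holds). Time passes only in rows, so rows that do not move let the fingers close. It gives the time, the measured TCP pose, the force, the opening and the grip force at its end, in the units of the state.
- r.read_state(): the state, without advancing time (a new reading comes with each control period).
- r.camera(name): name is "side" or "top" or "wrist"; returns the picture (420x560x3 uint8, red, green, blue); there is no depth.
- r.camera_info(name): a dict with "fx", "fy", "cx", "cy" (pixels), "origin" and "attitude" of the camera in the world. Camera axes: x right, y up, looking along -z (the intrinsics and any distortion apply to the point x, -y, -z); pixel columns grow to the right and rows downward; lengths in m; the calibration is good to about 2 mm. A picture is of the moment at which its call begins: read the wrist's pose just before it. camera_info takes no time and is no camera call; for the wrist camera it gives the pose at the moment of the call.
- r.close_job(): hands the job in; it is judged then, once.
The state is a dict: "time": time; "joint_positions": joint angles; "joint_vel": joint speeds; "joint_torque": joint torques, N m; "ee_pos": TCP position; "eef_rot": TCP orientation; "ft_force": force on the tool from outside, world axes, zero at the start; "torque": the same for the moment, N m; "width": finger opening in m; "grip_force": force on a finger pad.
Only numpy, scipy, OpenCV 4.12 (cv2) and the standard library are available. Lean on these libraries where they do the work, as an engineer would, in place of code of your own. Each camera call takes 0.05 s, during which the arm holds its last target. There are 200 camera calls.

## Working session

There is one attempt and no reset: what is moved stays moved. The work goes in short steps, Python scripts to look and compute and a tool call to move; the robot and the scene stay as the last step left them, time stands still between calls to the robot, and variables do not carry over. Pictures are saved under pics/ and viewed, at most 10 in all, crops included, and the job is handed in when it is done.

Besides the shell and the picture viewer there is one more tool, called after "Request:" by a JSON object that holds its "name" and its "arguments", one argument or row to a line. arm_command: Moves the arm, as the interface text tells. Its arguments: {"type":"object","properties":{"moves":{"type":"array"},"fingers":{"type":"number"},"squeeze":{"type":"number"}},"required":["moves"]}

```bash
mkdir -p pics; ls
python3 - <<'E'
from bench import r
import cv2,numpy as np
for n in("side","top"):
    cv2.imwrite(f"pics/{n}0.png",r.camera(n)[...,::-1]); print(n,r.camera_info(n))
s=r.read_state();print(s['time'],s['ee_pos'],s['eef_rot'],s['width'],r.camera_info("wrist"))
E
```

```text
pics
side {'fx': 398.9971616185969, 'fy': 398.9971616185969, 'cx': 280.52791012247826, 'cy': 208.2127846350005, 'origin': array([ 0.4271622 , -1.08530438,  0.820822  ]), 'attitude': array([ 0.48056197, -0.02510622, -0.06035608,  0.87452102])}
top {'fx': 495.5762994330078, 'fy': 495.5762994330078, 'cx': 284.9104035264761, 'cy': 212.34291416342612, 'origin': array([0.32401451, 0.0110794 , 1.67679721]), 'attitude': array([-0.05775493,  0.05534485,  0.71401976, -0.69554086])}
0.1 [0.22049002 0.58446325 0.2218611 ] [ 1.79387601e-01  9.83778286e-01 -6.02478745e-04 -1.00157363e-04] 0.08693525393593939 {'fx': 369.8313998865732, 'fy': 369.8313998865732, 'cx': 279.3132130480989, 'cy': 205.8389067804909, 'origin': array([0.14586225, 0.61342643, 0.38321295]), 'attitude': array([-0.12148187, -0.08342677,  0.56290392,  0.81327812])}
```

View pics/side0.png

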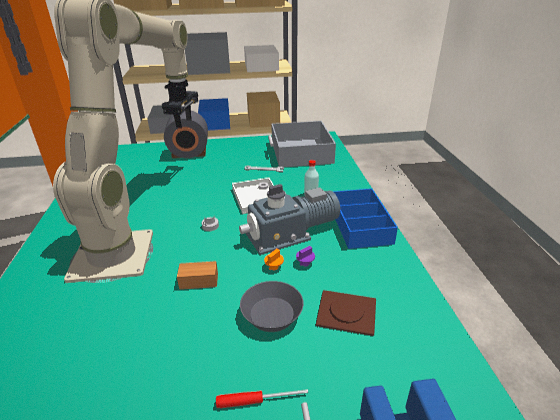

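View pics/top0.png

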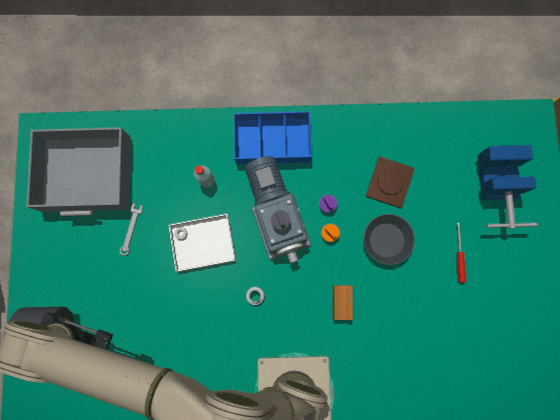

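The side view shows the dark cap on the gearbox at (276,192). In the top view, possible caps are the dark one on the gearbox neck at (281,220), the orange one at (330,233) and the purple one at (328,204). I choose the dark one. The tray is white, centred near (202,243), with the bearing at (181,234). The ring at (255,296) is a look-alike.

```bash
cat > h.py <<'E'
import numpy as np,cv2
from scipy.spatial.transform import Rotation as R
from bench import r
def w(ci,px,z):
    px=np.atleast_2d(px).astype(float)
    d=np.c_[(px[:,0]-ci['cx'])/ci['fx'],-(px[:,1]-ci['cy'])/ci['fy'],-np.ones(len(px))]
    d=R.from_quat(ci['attitude']).apply(d); o=np.array(ci['origin'])
    return o+d*((z-o[2])/d[:,2])[:,None]
def proj(ci,P):
    c=R.from_quat(ci['attitude']).inv().apply(np.atleast_2d(P)-ci['origin'])
    return np.c_[ci['cx']-ci['fx']*c[:,0]/c[:,2],ci['cy']+ci['fy']*c[:,1]/c[:,2]]
E
python3 - <<'E'
from h import *
t=cv2.imread("pics/top0.png")
a=cv2.resize(t[180:270,240:340],None,fx=4,fy=4,interpolation=cv2.INTER_CUBIC)
b=cv2.resize(t[200:280,160:245],None,fx=4,fy=4,interpolation=cv2.INTER_CUBIC)
c=np.zeros((360,740,3),np.uint8);c[:,:400]=a;c[:320,400:]=b
cv2.imwrite("pics/crop0.png",c)
ci=r.camera_info("top");print(w(ci,[281,220],.197),w(ci,[202,243],.02))
E
```

```text
[[0.53996945 0.02543702 0.197     ]] [[0.49487379 0.29412169 0.02      ]]
```

View pics/crop0.png

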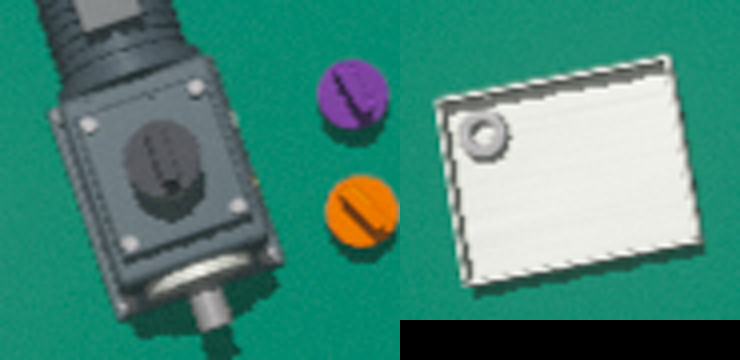

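The crop confirms the dark cap with disc centre at crop (163,161), i.e. pixel (280.7,220.2). Its wing lies along the gearbox axis. The tray's rim corners are clear, and its middle is free.

Run:
```python
from h import *
ci=r.camera_info("top")
f=lambda u,v:[240+u/4-.4,180+v/4-.4]
g=lambda u,v:[160+(u-400)/4-.4,200+v/4-.4]
print("disc",w(ci,f(163,161),.171))
s=w(ci,[f(88,124),f(130,243),f(195,88),f(237,205)],.134);print(s)
for a,b in((0,1),(2,3)):
    d=s[a]-s[b];print(np.degrees(np.arctan2(d[1],d[0])),np.linalg.norm(d))
t=w(ci,[g(437,102),g(668,60),g(702,243),g(467,285)],.028);print(t,t.mean(0))
for a,b in((0,3),(1,2),(0,1),(3,2)):
    d=t[a]-t[b];print(np.degrees(np.arctan2(d[1],d[0])),np.linalg.norm(d))
st=r.read_state();M=R.from_quat(st['eef_rot']).as_matrix();print(M)
```

```text
disc [[0.54428205 0.02767312 0.171     ]]
[[ 0.5807584   0.08652386  0.134     ]
 [ 0.48565615  0.05543204  0.134     ]
 [ 0.60736067  0.00135398  0.134     ]
 [ 0.51332726 -0.02903669  0.134     ]]
18.10414343050466 0.10005568113676107
17.91032285283485 0.09882244247484417
[[0.55733601 0.40427816 0.028     ]
 [0.58788602 0.20989377 0.028     ]
 [0.43336027 0.18274286 0.028     ]
 [0.40376763 0.37765068 0.028     ]] [0.49558748 0.29364137 0.028     ]
9.836808589298474 0.15585977842445473
9.965421104954268 0.15689289173130022
98.931707937187 0.19677040499459275
98.63321920854199 0.1971415284554725
[[-9.35640157e-01  3.52955132e-01 -4.13219711e-04]
 [ 3.52955373e-01  9.35639451e-01 -1.14947704e-03]
 [-1.90891556e-05 -1.22134499e-03 -9.99999254e-01]]
```

Request:
{"name": "arm_command", "arguments": {
  "moves": [-3,-2.4,-0.6,0,-3,-2.4,-0.6,0,-3,-2.4,-0.6,0,-3,-2.4,-0.6,0,-3,-2.4,-0.6,0,-3,-2.4,-0.6,0,-3,-2.4,-0.6,0,-3,-2.4,-0.6,0,-3,-2.4,-0.6,0,-3,-2.4,-0.6,0,-3,-2.4,-0.6,0,-3,-2.4,-0.6,0],
  "fingers": 100,
  "squeeze": 5
}}

```text
time: 1.1
ee_pos: [0.4562, 0.1863, 0.2947]
eef_rot: [0.179, 0.984, 0.0, -0.0]
ft_force: [0.1, 0.7, 0.3]
width: 0.0869
grip_force: 0.0
```

Request:
{"name": "arm_command", "arguments": {
  "moves": [-3,-2.4,0,0,-3,-2.4,0,0,-3,-2.4,0,0,-3,-2.4,0,0,-2,-2.3,0,0,0,0,0,7,0,0,0,7,0,0,0,7,0,0,0,7,0,0,0,7,0,0,0,7,0,0,0,7]
}}

```text
time: 2.1
ee_pos: [0.5445, 0.0275, 0.2942]
eef_rot: [0.574, 0.819, -0.0, -0.0]
ft_force: [-0.2, -0.2, -0.4]
width: 0.0869
grip_force: 0.0
```

Request:
{"name": "arm_command", "arguments": {
  "moves": [0,0,0,7,0,0,0,7,0,0,0,7,0,0,0,7,0,0,0,7,0,0,0,7,0,0,0,7,0,0,0,7,0,0,0,7,0,0,0,7,0,0,0,7,0,0,0,7]
}}

```text
time: 3.1
ee_pos: [0.5445, 0.0275, 0.2942]
eef_rot: [0.974, 0.225, -0.0, -0.0]
ft_force: [0.3, 0.2, -0.5]
width: 0.0867
grip_force: 0.0
```

Request:
{"name": "arm_command", "arguments": {
  "moves": [0,0,0,4,0,0,0,4,0,0,1.5,0,0,0,1.5,0,0,0,0,0]
}}

```text
time: 3.52
ee_pos: [0.5434, 0.0275, 0.2618]
eef_rot: [0.987, 0.159, -0.002, 0.0]
ft_force: [-0.6, 1.1, -0.4]
width: 0.0872
grip_force: 0.0
```

Run:
```python
from h import *
ci=r.camera_info("wrist");s=r.read_state()
im=r.camera("wrist");cv2.imwrite("pics/w0.png",cv2.resize(im[...,::-1],(784,588)))
np.save("w0.npy",im)
print(ci,s['ee_pos'],s['joint_positions'])
print(proj(ci,[s['ee_pos'],[.544,.0275,.171],[.544,.0275,.197]])*1.4)
```

```text
{'fx': 369.8313998865732, 'fy': 369.8313998865732, 'cx': 279.3132130480989, 'cy': 205.8389067804909, 'origin': array([0.6202556 , 0.05336867, 0.42283225]), 'attitude': array([-0.12058292,  0.08710336, -0.57859103,  0.80193839])} [0.54338024 0.02751703 0.26180092] [-0.69734598  0.14096139  0.62879993  1.64317046 -0.08356427  1.38891338
 -1.30850232]
[[391.97586069 375.96474164]
 [392.11274232 293.79753844]
 [392.21482102 310.91515567]]
```

View pics/w0.png

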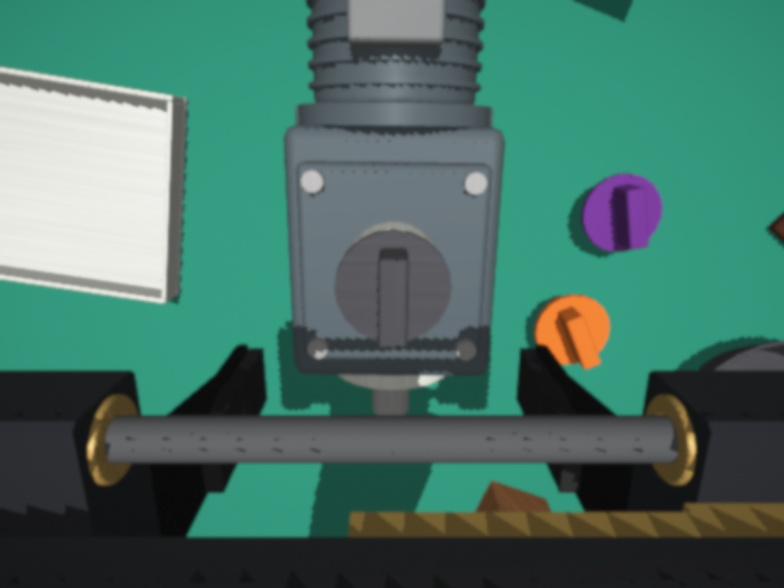

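The wrist picture (scale 1.4) shows the dark cap's disc centred at about (393,287) and its wing vertical. It is centred between the fingers but slightly ahead of the prediction.

Run:
```python
from h import *
ci=r.camera_info("wrist");s=r.read_state();M=R.from_quat(s['eef_rot'])
for p,z in(((393,287.5),.171),((393,303),.197)):
    P=w(ci,np.array(p)/1.4,z)[0];print(P,M.inv().apply(P-s['ee_pos'])*100)
```

```text
[0.54748687 0.02800685 0.171     ] [0.38743331 0.06772744 9.22959221]
[0.54785322 0.02822707 0.197     ] [0.42173816 0.05758828 6.62948693]
```

Request:
{"name": "arm_command", "arguments": {
  "moves": [0.35,0.05,1,0,0,0,1.5,0,0,0,1.5,0,0,0,1.5,0,0,0,1,0,0,0,1,0,0,0,0.5,0,0,0,0.3,0,0,0,0,0,0,0,0,0]
}}

```text
time: 4.4
ee_pos: [0.5486, 0.0281, 0.182]
eef_rot: [0.987, 0.159, 0.0, -0.0]
ft_force: [1.0, 1.0, 0.9]
width: 0.0872
grip_force: 0.0
```

Request:
{"name": "arm_command", "arguments": {
  "moves": [0,0,0.1,0,0,0,0,0,0,0,0,0,0,0,0,0,0,0,0,0,0,0,0,0,0,0,0,0,0,0,0,0],
  "fingers": 0,
  "squeeze": 5
}}

```text
time: 5.07
ee_pos: [0.5482, 0.0281, 0.1805]
eef_rot: [0.987, 0.159, 0.0, -0.0]
ft_force: [0.8, -0.0, 0.1]
width: 0.0417
grip_force: 0.0
```

Request:
{"name": "arm_command", "arguments": {
  "moves": [0,0,0.2,0,0,0,0.2,0,0,0,0,0,0,0,0,0,0,0,0,0,0,0,0,0,0,0,0,0,0,0,0,0,0,0,0,0,0,0,0,0]
}}

```text
time: 5.9
ee_pos: [0.5481, 0.0282, 0.1764]
eef_rot: [0.987, 0.159, -0.0, -0.0]
ft_force: [0.5, 0.3, -2.3]
width: 0.0141
grip_force: 5.0
```

Request:
{"name": "arm_command", "arguments": {
  "moves": [0,0,0,0,0,0,0,0,0,0,0,0,0,0,0,0],
  "squeeze": 40
}}

```text
time: 6.23
ee_pos: [0.5481, 0.0282, 0.1764]
eef_rot: [0.987, 0.159, -0.0, -0.0]
ft_force: [-0.4, 0.8, -3.6]
width: 0.0136
grip_force: 40.0
```

```bash
cat > s.py <<'E'
from h import *
s=r.read_state();print(s['time'],s['ee_pos'].round(4),s['ft_force'].round(1),np.round(s['torque'],3),s['width'],s['grip_force'],np.round(s['joint_torque'],2),round(np.degrees(2*np.arctan2(*s['eef_rot'][[1,0]])),1))
E
python3 s.py
```

```text
6.2333 [0.5481 0.0282 0.1764] [-0.4  0.8 -3.6] [0.132 0.29  0.031] 0.013560569031732155 39.97305929660797 [  0.53 -44.98   6.09 -39.19   0.23  -0.25  -0.05] 18.3
```

Request:
{"name": "arm_command", "arguments": {
  "moves": [0,0,0.05,0,0,0,0.05,0,0,0,0,0,0,0,0,0]
}}

```text
time: 6.57
ee_pos: [0.5484, 0.0281, 0.176]
eef_rot: [0.987, 0.159, 0.0, -0.0]
ft_force: [-3.4, 0.7, 5.6]
width: 0.0135
grip_force: 40.0
```

```bash
python3 s.py
```

```text
6.5667 [0.5484 0.0281 0.176 ] [-3.4  0.7  5.6] [ 0.113  0.995 -0.013] 0.013501938790710002 39.972129464149475 [ 5.400e-01 -4.138e+01  5.640e+00 -3.669e+01  2.600e-01 -1.250e+00
  1.000e-02] 18.3
```

Request:
{"name": "arm_command", "arguments": {
  "moves": [0,0,0.05,0,0,0,0.05,0,0,0,0,0,0,0,0,0]
}}

```text
time: 6.9
ee_pos: [0.5484, 0.0282, 0.1749]
eef_rot: [0.987, 0.159, 0.0, -0.0]
ft_force: [-3.3, 1.1, 5.2]
width: 0.014
grip_force: 40.0
```

Request:
{"name": "arm_command", "arguments": {
  "moves": [0,0,0.05,0,0,0,0.05,0,0,0,0,0,0,0,0,0]
}}

```text
time: 7.23
ee_pos: [0.5484, 0.0282, 0.1739]
eef_rot: [0.987, 0.159, 0.0, -0.0]
ft_force: [-3.7, -0.6, 5.5]
width: 0.0136
grip_force: 40.0
```

Request:
{"name": "arm_command", "arguments": {
  "moves": [0,0,0.05,0,0,0,0.05,0,0,0,0,0,0,0,0,0]
}}

```text
time: 7.57
ee_pos: [0.5484, 0.0281, 0.173]
eef_rot: [0.987, 0.159, 0.0, -0.0]
ft_force: [-3.8, 1.3, 6.6]
width: 0.0136
grip_force: 40.0
```

```bash
python3 s.py
```

```text
7.5667 [0.5484 0.0281 0.173 ] [-3.8  1.3  6.6] [ 0.141  1.16  -0.102] 0.01360114613491814 39.97442007064819 [ 5.600e-01 -4.053e+01  5.590e+00 -3.585e+01  2.500e-01 -1.490e+00
  1.000e-02] 18.3
```

Request:
{"name": "arm_command", "arguments": {
  "moves": [-0.05,0,0.05,0,0,0,0.05,0,0,0,0,0,0,0,0,0]
}}

```text
time: 7.9
ee_pos: [0.5483, 0.0281, 0.1722]
eef_rot: [0.987, 0.159, 0.001, -0.0]
ft_force: [-2.1, 2.2, 7.9]
width: 0.0136
grip_force: 40.0
```

Request:
{"name": "arm_command", "arguments": {
  "moves": [0,0,0.05,0,0,0,0.05,0,0,0,0,0,0,0,0,0]
}}

```text
time: 8.23
ee_pos: [0.5484, 0.0281, 0.1714]
eef_rot: [0.987, 0.159, 0.001, -0.0]
ft_force: [-3.1, 1.3, 8.5]
width: 0.0137
grip_force: 40.0
```

Request:
{"name": "arm_command", "arguments": {
  "moves": [0,0,0.05,0,0,0,0.05,0,0,0,0,0,0,0,0,0]
}}

```text
time: 8.57
ee_pos: [0.5485, 0.0281, 0.1713]
eef_rot: [0.987, 0.159, 0.001, -0.0]
ft_force: [-7.2, 0.9, 16.7]
width: 0.0141
grip_force: 40.0
```

```bash
python3 s.py
```

```text
8.5667 [0.5485 0.0281 0.1713] [-7.2  0.9 16.7] [ 0.141  1.942 -0.015] 0.014140401205613917 39.986629486083984 [ 6.900e-01 -3.610e+01  5.150e+00 -3.272e+01  3.100e-01 -2.600e+00
  1.000e-02] 18.3
```

Request:
{"name": "arm_command", "arguments": {
  "moves": [0,0,-0.07,0,0,0,0,-2,0,0,0,-2,0,0,0,-2,0,0,0,0,0,0,0,0]
}}

```text
time: 9.07
ee_pos: [0.5488, 0.0281, 0.1713]
eef_rot: [0.978, 0.211, 0.001, -0.0]
ft_force: [-2.7, 1.7, 10.3]
width: 0.0139
grip_force: 40.0
```

```bash
python3 s.py
```

```text
9.0667 [0.5488 0.0281 0.1713] [-2.7  1.7 10.3] [0.178 0.739 0.023] 0.013864752914478078 39.981388449668884 [  0.71 -39.46   5.35 -33.75   0.29  -0.91   0.13] 24.3
```

Request:
{"name": "arm_command", "arguments": {
  "moves": [0,0,0,-3,0,0,0,-3,0,0,0,-3,0,0,0,-3,0,0,0,0,0,0,0,0]
}}

```text
time: 9.57
ee_pos: [0.549, 0.0282, 0.1714]
eef_rot: [0.95, 0.312, 0.002, 0.0]
ft_force: [0.3, 1.3, 8.5]
width: 0.0135
grip_force: 40.0
```

```bash
python3 s.py
```

```text
9.5667 [0.549  0.0282 0.1714] [0.3 1.3 8.5] [0.2   0.395 0.004] 0.01349844535574115 39.98040497303009 [  0.79 -40.18   5.2  -33.5    0.34  -0.44   0.22] 36.4
```

Request:
{"name": "arm_command", "arguments": {
  "moves": [0,0,0,-3,0,0,0,-3,0,0,0,-3,0,0,0,-3,0,0,0,0,0,0,0,0]
}}

```text
time: 10.07
ee_pos: [0.549, 0.0282, 0.1714]
eef_rot: [0.912, 0.41, 0.002, 0.0]
ft_force: [-1.8, 0.5, 8.8]
width: 0.0136
grip_force: 40.0
```

```bash
python3 s.py
```

```text
10.0667 [0.549  0.0282 0.1714] [-1.8  0.5  8.8] [0.226 0.446 0.058] 0.013607979692063607 39.983999133110046 [  0.93 -40.52   5.15 -33.56   0.4   -0.51   0.2 ] 48.4
```

Request:
{"name": "arm_command", "arguments": {
  "moves": [0,0,0,-3,0,0,0,-3,0,0,0,-3,0,0,0,-2,0,0,0,0,0,0,0,0]
}}

```text
time: 10.57
ee_pos: [0.5487, 0.0283, 0.1714]
eef_rot: [0.869, 0.495, 0.001, 0.0]
ft_force: [-2.8, 2.3, 10.0]
width: 0.0139
grip_force: 40.0
```

```bash
python3 s.py
```

```text
10.5667 [0.5487 0.0283 0.1714] [-2.8  2.3 10. ] [0.256 0.774 0.095] 0.013915281347061137 39.98635947704315 [  1.05 -40.53   5.1  -33.88   0.47  -1.     0.13] 59.4
```

Request:
{"name": "arm_command", "arguments": {
  "moves": [0,0,0,-1,0,0,0,-1,0,0,0,0,0,0,0,0]
}}

```text
time: 10.9
ee_pos: [0.5487, 0.0283, 0.1714]
eef_rot: [0.86, 0.51, 0.001, 0.0]
ft_force: [-3.3, 1.6, 10.2]
width: 0.0138
grip_force: 40.0
```

```bash
python3 s.py
```

```text
10.9 [0.5487 0.0283 0.1714] [-3.3  1.6 10.2] [ 0.284  0.878 -0.032] 0.013793318038526183 39.98125612735748 [  0.96 -40.51   5.04 -33.95   0.49  -1.11   0.1 ] 61.3
```

Request:
{"name": "arm_command", "arguments": {
  "moves": [0,0,0,-1,0,0,0,-1,0,0,0,0,0,0,0,0]
}}

```text
time: 11.23
ee_pos: [0.5486, 0.0283, 0.1714]
eef_rot: [0.851, 0.525, 0.001, 0.0]
ft_force: [-3.1, 1.7, 10.9]
width: 0.0138
grip_force: 40.0
```

```bash
python3 s.py
```

```text
11.2333 [0.5486 0.0283 0.1714] [-3.1  1.7 10.9] [ 0.314  0.922 -0.023] 0.01379277024554938 39.981821179389954 [  0.95 -40.49   5.   -34.02   0.48  -1.22   0.1 ] 63.3
```

Request:
{"name": "arm_command", "arguments": {
  "moves": [0,0,0,-1,0,0,0,-1,0,0,0,0,0,0,0,0]
}}

```text
time: 11.57
ee_pos: [0.5485, 0.0283, 0.1714]
eef_rot: [0.842, 0.54, 0.001, 0.0]
ft_force: [-3.7, 2.8, 11.4]
width: 0.0137
grip_force: 40.0
```

```bash
python3 s.py
```

```text
11.5667 [0.5485 0.0283 0.1714] [-3.7  2.8 11.4] [ 0.253  1.019 -0.048] 0.013727945152000624 39.983203411102295 [  0.95 -40.46   4.96 -34.08   0.48  -1.34   0.1 ] 65.3
```

Request:
{"name": "arm_command", "arguments": {
  "moves": [0,0,0,-1,0,0,0,-1,0,0,0,0,0,0,0,0]
}}

```text
time: 11.9
ee_pos: [0.5485, 0.0283, 0.1714]
eef_rot: [0.832, 0.554, 0.001, 0.0]
ft_force: [-3.3, 1.8, 10.3]
width: 0.0136
grip_force: 40.0
```

```bash
python3 s.py
```

```text
11.9 [0.5485 0.0283 0.1714] [-3.3  1.8 10.3] [ 0.217  1.097 -0.012] 0.01359414962364211 39.984585642814636 [  0.94 -40.43   4.92 -34.15   0.48  -1.45   0.1 ] 67.3
```

Request:
{"name": "arm_command", "arguments": {
  "moves": [0,0,0,-1,0,0,0,-1,0,0,0,0,0,0,0,0]
}}

```text
time: 12.23
ee_pos: [0.5484, 0.0283, 0.1714]
eef_rot: [0.822, 0.569, 0.001, 0.0]
ft_force: [-4.0, 1.6, 11.2]
width: 0.0136
grip_force: 40.0
```

```bash
python3 s.py
```

```text
12.2333 [0.5484 0.0283 0.1714] [-4.   1.6 11.2] [ 2.330e-01  1.132e+00 -1.000e-03] 0.013550127077746525 39.9856173992157 [  0.94 -40.41   4.89 -34.21   0.49  -1.56   0.11] 69.3
```

Request:
{"name": "arm_command", "arguments": {
  "moves": [0,-0.03,0,-1,0,0,0,-1,0,0,0,0,0,0,0,0]
}}

```text
time: 12.57
ee_pos: [0.5482, 0.0283, 0.1714]
eef_rot: [0.812, 0.583, 0.001, 0.0]
ft_force: [-3.4, 1.5, 10.1]
width: 0.0136
grip_force: 40.0
```

```bash
python3 s.py
```

```text
12.5667 [0.5482 0.0283 0.1714] [-3.4  1.5 10.1] [ 0.237  0.966 -0.074] 0.013647873124516097 39.982261061668396 [  0.81 -40.64   4.73 -34.09   0.4   -1.3    0.1 ] 71.3
```

Request:
{"name": "arm_command", "arguments": {
  "moves": [0,-0.03,0,-1,0,0,0,-1,0,0,0,0,0,0,0,0]
}}

```text
time: 12.9
ee_pos: [0.5481, 0.0283, 0.1714]
eef_rot: [0.802, 0.597, 0.001, 0.0]
ft_force: [-4.0, 1.5, 9.4]
width: 0.0136
grip_force: 40.0
```

```bash
python3 s.py
```

```text
12.9 [0.5481 0.0283 0.1714] [-4.   1.5  9.4] [ 0.173  0.826 -0.017] 0.01355998375715208 39.97882604598999 [  0.7  -40.84   4.58 -33.97   0.34  -1.04   0.11] 73.3
```

Request:
{"name": "arm_command", "arguments": {
  "moves": [0,0,0,-1,0,0,0,-1,0,0,0,0,0,0,0,0]
}}

```text
time: 13.23
ee_pos: [0.548, 0.0284, 0.1714]
eef_rot: [0.792, 0.611, 0.001, 0.0]
ft_force: [-3.2, 1.0, 10.1]
width: 0.0141
grip_force: 40.0
```

```bash
python3 s.py
```

```text
13.2333 [0.548  0.0284 0.1714] [-3.2  1.  10.1] [ 0.124  0.845 -0.005] 0.014142428762327344 39.97978985309601 [  0.72 -40.8    4.57 -34.05   0.36  -1.17   0.11] 75.3
```

Request:
{"name": "arm_command", "arguments": {
  "moves": [0,0,0,-1,0,0,0,-1,0,0,0,0,0,0,0,0]
}}

```text
time: 13.57
ee_pos: [0.5477, 0.0284, 0.1714]
eef_rot: [0.781, 0.625, 0.001, 0.0]
ft_force: [-5.0, 1.2, 11.3]
width: 0.0139
grip_force: 40.0
```

```bash
python3 s.py
```

```text
13.5667 [0.5477 0.0284 0.1714] [-5.   1.2 11.3] [ 0.199  1.276 -0.134] 0.013873157846150595 39.98482346534729 [  0.69 -40.35   4.49 -34.38   0.45  -1.78   0.23] 77.3
```

Request:
{"name": "arm_command", "arguments": {
  "moves": [0,0,0,-1,0,0,0,0,0,0,0,0]
}}

```text
time: 13.82
ee_pos: [0.5475, 0.0284, 0.1713]
eef_rot: [0.775, 0.631, 0.001, -0.0]
ft_force: [-6.0, 0.6, 12.1]
width: 0.0136
grip_force: 40.0
```

```bash
python3 s.py
```

```text
13.8167 [0.5475 0.0284 0.1713] [-6.   0.6 12.1] [ 0.139  1.575 -0.215] 0.013639053329299237 39.99828279018402 [  0.68 -40.05   4.47 -34.58   0.5   -2.19   0.28] 78.3
```

Request:
{"name": "arm_command", "arguments": {
  "moves": [0,0,0,1,0,0,-0.1,0,0,0,-0.1,0,0,0,-0.1,0,0,0,-0.1,0,0,0,0,0]
}}

```text
time: 14.32
ee_pos: [0.5475, 0.0283, 0.1746]
eef_rot: [0.781, 0.625, 0.0, 0.0]
ft_force: [-2.1, 0.9, 6.2]
width: 0.0136
grip_force: 40.0
```

```bash
python3 s.py
```

```text
14.3167 [0.5475 0.0283 0.1746] [-2.1  0.9  6.2] [ 0.242  0.65  -0.035] 0.013590890979753183 39.97067928314209 [  0.8  -42.77   4.81 -35.75   0.5   -0.83   0.06] 77.3
```

Request:
{"name": "arm_command", "arguments": {
  "moves": [0,0,-0.1,0,0,0,-0.1,0,0,0,-0.1,0,0,0,-0.1,0,0,0,0,0,0,0,0,0]
}}

```text
time: 14.82
ee_pos: [0.5473, 0.0283, 0.1784]
eef_rot: [0.781, 0.625, 0.0, 0.0]
ft_force: [-1.1, 2.2, 3.4]
width: 0.0139
grip_force: 40.0
```

```bash
python3 s.py
```

```text
14.8167 [0.5473 0.0283 0.1784] [-1.1  2.2  3.4] [ 0.305  0.256 -0.024] 0.013879925063627915 39.969475865364075 [ 8.600e-01 -4.338e+01  4.860e+00 -3.584e+01  5.000e-01 -2.400e-01
  2.000e-02] 77.3
```

Above the locked height and free. Continuing straight up.

Request:
{"name": "arm_command", "arguments": {
  "moves": [0,0,-0.1,0,0,0,-0.1,0,0,0,-0.1,0,0,0,-0.1,0,0,0,-0.1,0,0,0,-0.1,0,0,0,0,0,0,0,0,0]
}}

```text
time: 15.48
ee_pos: [0.5471, 0.028, 0.1841]
eef_rot: [0.781, 0.625, -0.0, -0.0]
ft_force: [-0.6, 0.5, -1.6]
width: 0.0135
grip_force: 40.0
```

```bash
python3 s.py
```

```text
15.4833 [0.5471 0.028  0.1841] [-0.6  0.5 -1.6] [-0.071  0.057 -0.028] 0.013462424746057312 39.96821165084839 [ 1.000e-02 -4.582e+01  4.180e+00 -3.824e+01 -5.000e-02  4.000e-02
 -0.000e+00] 77.3
```

Request:
{"name": "arm_command", "arguments": {
  "moves": [0,0,-0.2,0,0,0,-0.2,0,0,0,-0.2,0,0,0,-0.2,0,0,0,0,0,0,0,0,0]
}}

```text
time: 15.98
ee_pos: [0.5473, 0.0281, 0.1924]
eef_rot: [0.781, 0.625, 0.0, 0.0]
ft_force: [0.1, -0.0, -0.9]
width: 0.0142
grip_force: 40.0
```

```bash
python3 s.py
```

```text
15.9833 [0.5473 0.0281 0.1924] [ 0.1 -0.  -0.9] [-0.061  0.104 -0.001] 0.014236626141805656 39.96837079524994 [ 1.000e-02 -4.566e+01  4.050e+00 -3.860e+01 -5.000e-02  4.000e-02
 -1.000e-02] 77.3
```

Request:
{"name": "arm_command", "arguments": {
  "moves": [0,0,-0.5,0,0,0,-1,0,0,0,-1,0,0,0,-1,0,0,0,-1,0,0,0,-1,0,0,0,-0.5,0,1,-0.5,0,0,1.6,-0.7,0,0,2,-1,0,0,2,-1,0,0,2,-1,0,0]
}}

```text
time: 16.98
ee_pos: [0.5242, 0.1231, 0.2518]
eef_rot: [0.781, 0.625, -0.0, -0.0]
ft_force: [1.1, 0.3, -2.0]
width: 0.0136
grip_force: 40.0
```

Request:
{"name": "arm_command", "arguments": {
  "moves": [2,-1,0,0,2,-1,0,0,2,-1,0,0,2,-1,0,0,2,-1,0,0,2,-0.9,0,0,2,-0.9,0,0,1.2,-0.5,0,0,0.8,-0.2,0,0,0,0,0,0,0,0,0,0]
}}

```text
time: 17.9
ee_pos: [0.4873, 0.2931, 0.252]
eef_rot: [0.781, 0.625, -0.0, 0.0]
ft_force: [0.7, -1.2, -0.8]
width: 0.0136
grip_force: 40.0
```

Run:
```python
from h import *
ci=r.camera_info("wrist");s=r.read_state();im=r.camera("wrist")[...,::-1].copy()
a=cv2.resize(r.camera("top")[170:290,140:300,::-1],(480,360));b=cv2.resize(im,(480,360))
cv2.imwrite("pics/p1.png",np.vstack([b,a])[:, :][:720].copy() if 0 else cv2.resize(np.hstack([b,a]),(800,300)))
print(s['ee_pos'],s['ft_force'],s['eef_rot'])
```

```text
[0.48726897 0.29310042 0.25201419] [ 0.70024935 -1.19710532 -0.8253022 ] [ 7.80985857e-01  6.24548590e-01 -2.83687708e-04  2.63073845e-04]
```

View pics/p1.png

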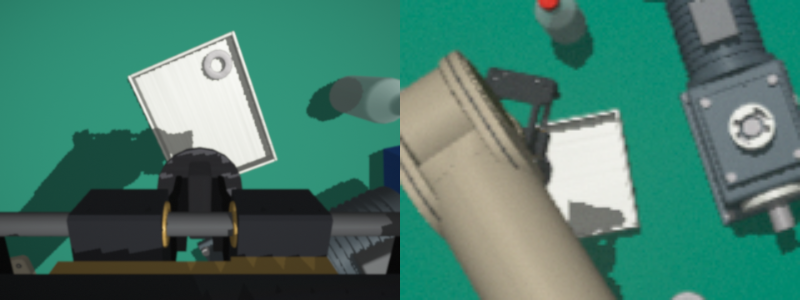

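The wrist view shows the cap held, the tray below with the bearing at (217,65) clear of the cap, and the neck open in the top view.

Request:
{"name": "arm_command", "arguments": {
  "moves": [0,0,1,0,0,0,2,0,0,0,2.5,0,0,0,2.5,0,0,0,2.5,0,0,0,2.5,0,0,0,2.5,0,0,0,2,0,0,0,1.3,0,0,0,0.7,0,0,0,0,0,0,0,0,0]
}}

```text
time: 19.0
ee_pos: [0.4873, 0.2934, 0.0575]
eef_rot: [0.781, 0.624, 0.0, 0.0]
ft_force: [-0.3, -0.4, -1.7]
width: 0.0138
grip_force: 40.0
```

Request:
{"name": "arm_command", "arguments": {
  "moves": [0,0,0.2,0,0,0,0.2,0,0,0,0.2,0,0,0,0,0,0,0,0,0]
}}

```text
time: 19.42
ee_pos: [0.487, 0.2939, 0.0514]
eef_rot: [0.781, 0.625, 0.0, -0.0]
ft_force: [0.6, -0.4, -1.6]
width: 0.0136
grip_force: 40.0
```

```bash
python3 s.py
```

```text
19.4167 [0.487  0.2939 0.0514] [ 0.6 -0.4 -1.6] [-0.169  0.087 -0.018] 0.013640915951207576 39.968122243881226 [ 1.000e-02 -5.725e+01  4.910e+00 -3.339e+01 -6.000e-02 -5.000e-02
  1.000e-02] 77.3
```

Request:
{"name": "arm_command", "arguments": {
  "moves": [0,0,0.2,0,0,0,0.2,0,0,0,0.2,0,0,0,0.1,0,0,0,0.1,0,0,0,0,0,0,0,0,0]
}}

```text
time: 20.0
ee_pos: [0.487, 0.2938, 0.0432]
eef_rot: [0.781, 0.625, -0.0, -0.0]
ft_force: [0.1, 0.3, -1.9]
width: 0.0139
grip_force: 40.0
```

Request:
{"name": "arm_command", "arguments": {
  "moves": [0,0,0.1,0,0,0,0,0,0,0,0,0]
}}

```text
time: 20.25
ee_pos: [0.487, 0.2939, 0.0422]
eef_rot: [0.781, 0.625, 0.0, -0.0]
ft_force: [0.1, -0.3, -1.8]
width: 0.0136
grip_force: 40.0
```

```bash
python3 s.py
```

```text
20.25 [0.487  0.2939 0.0422] [ 0.1 -0.3 -1.8] [-0.116  0.1    0.01 ] 0.01355895640207035 39.96816873550415 [ 0.000e+00 -5.773e+01  5.030e+00 -3.302e+01 -5.000e-02 -3.000e-02
  0.000e+00] 77.3
```

Request:
{"name": "arm_command", "arguments": {
  "moves": [0,0,0.05,0,0,0,0.05,0,0,0,0,0,0,0,0,0]
}}

```text
time: 20.58
ee_pos: [0.4871, 0.2939, 0.0413]
eef_rot: [0.781, 0.625, 0.0, -0.0]
ft_force: [0.0, -0.7, -0.7]
width: 0.0141
grip_force: 40.0
```

```bash
python3 s.py
```

```text
20.5833 [0.4871 0.2939 0.0413] [ 0.  -0.7 -0.7] [-0.087  0.085  0.003] 0.01406904651890787 39.96900200843811 [ 7.000e-02 -5.733e+01  5.070e+00 -3.263e+01 -3.000e-02 -1.000e-02
  0.000e+00] 77.3
```

Contact is starting at the predicted height. I'll press slightly further, then ease the grip and open.

Request:
{"name": "arm_command", "arguments": {
  "moves": [0,0,0.03,0,0,0,0,0,0,0,0,0]
}}

```text
time: 20.83
ee_pos: [0.4871, 0.294, 0.0413]
eef_rot: [0.781, 0.625, 0.0, -0.0]
ft_force: [-2.3, -0.4, 4.4]
width: 0.0138
grip_force: 40.0
```

Request:
{"name": "arm_command", "arguments": {
  "moves": [0,0,0,0,0,0,0,0,0,0,0,0],
  "squeeze": 5
}}

```text
time: 21.08
ee_pos: [0.4872, 0.294, 0.0413]
eef_rot: [0.781, 0.625, 0.0, -0.0]
ft_force: [-1.9, -0.0, 5.5]
width: 0.0139
grip_force: 5.0
```

Request:
{"name": "arm_command", "arguments": {
  "moves": [0,0,0,0,0,0,0,0,0,0,0,0,0,0,0,0,0,0,0,0,0,0,0,0,0,0,0,0],
  "fingers": 55
}}

```text
time: 21.67
ee_pos: [0.487, 0.2938, 0.0409]
eef_rot: [0.781, 0.625, 0.0, -0.0]
ft_force: [-0.5, 0.1, 0.7]
width: 0.0462
grip_force: 0.0
```

```bash
python3 s.py
```

```text
21.6667 [0.487  0.2938 0.0409] [-0.5  0.1  0.7] [-0.109  0.034  0.017] 0.04617846506595373 0.0 [-0.000e+00 -5.705e+01  4.970e+00 -3.240e+01 -5.000e-02 -2.000e-02
  0.000e+00] 77.3
```

Released. Raising straight up and looking.

Request:
{"name": "arm_command", "arguments": {
  "moves": [0,0,-0.5,0,0,0,-1,0,0,0,-1.5,0,0,0,-2,0,0,0,-2.5,0,0,0,-2.5,0,0,0,-2.5,0,0,0,-2.5,0,0,0,-2,0,0,0,-1,0,0,0,0,0,0,0,0,0]
}}

```text
time: 22.67
ee_pos: [0.487, 0.2938, 0.2208]
eef_rot: [0.781, 0.625, 0.0, -0.0]
ft_force: [-0.5, 0.1, -1.1]
width: 0.0478
grip_force: 0.0
```

Run:
```python
from h import *
ci=r.camera_info("wrist");a=cv2.resize(r.camera("wrist")[...,::-1],(400,300));b=cv2.resize(r.camera("side")[150:240,200:350,::-1],(400,300),interpolation=cv2.INTER_CUBIC)
cv2.imwrite("pics/p2.png",np.hstack([a,b]))
print(proj(ci,[[.487,.294,.062],[.487,.294,.036]])*400/560)
```

```text
[[199.19900893 134.14899742]
 [199.20464079 129.42991293]]
```

View pics/p2.png

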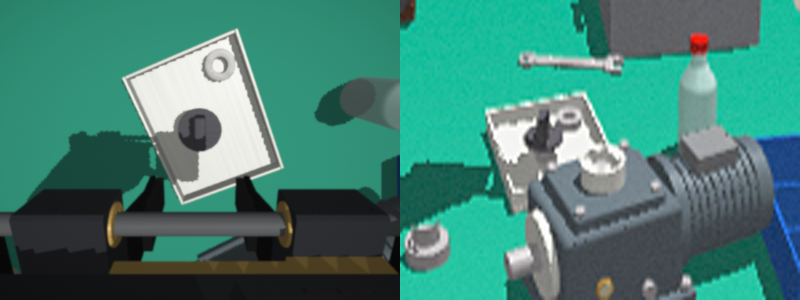

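The wrist view shows the cap standing upright at (199,129), as predicted, in the middle of the tray. The bearing at (218,65) is undisturbed, and the gripper is clear.

```bash
python3 -c "
from bench import r
print(r.close_job())"
```

```text
the job is handed in; nothing more can be done
None
```

The cap is off the gearbox and standing upright on its stem in the middle of the tray, released; I handed the job in at about 23 s, but no verdict came back.

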